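Set out the painter's bottles in the order of the coloured pockets

ROBOT

A 6-joint arm with a two-finger parallel gripper is mounted at the origin on the work surface. World frame = base frame: x ahead of the robot, y to its left, z up, the work surface at z = 0. Lengths are in m, angles in rad, forces in N, time in s.
With the tool pointing down it reaches from about 0.3 to 0.875 m from the base axis. Payload 6.4 kg.
Tool frame: the origin (TCP) lies at the very end of the fingers, on their centre line; the grasp point (between the pads) lies 19 mm behind it; z points along the fingers, y is the line along which they close (so a half turn about z gives the same grasp; the last joint's range is limited). The gripper opens to 85 mm and grips with 20 to 120 N. Pads are 22 mm wide; open, the fingers measure 114 mm over their backs; the gripper's body (76 mm by 85 mm) begins 54 mm behind the grasp point. The pads swing forward as they close: fully open they stand 13 mm farther back than shut.
Start: joints at [0.909, 0.181, 1.607, -0, 1.354, -0.206], TCP at [0.253, 0.516, 0.231] pointing down, gripper open.
Joint ranges: [-2.99, 2.99], [-0.89, 2.07], [0.3, 2.58], [-1.14, 4.28], [0, 2.63], [-3.12, 3.12]. Speed limits (rad/s): [2.57, 2.57, 3.01, 3.14, 3.14, 3.14].

INTERFACE

Orientations are given as a unit quaternion [w, x, y, z].
In Python, from bench import ctrl gives the robot as it stands.
- The arm moves only by the tool jog_arm, never from a script. Its argument "series" is a list that holds one entry, the list of rows, each a list of 7 numbers: the shift along the tool's x, y, z in mm, then the turn, a rotation vector about the tool's x, y, z in rad, then the finger opening in mm, from 0 to 85.4. In form: [[[tx, ty, tz, rx, ry, rz, gripper], ...]]. A call has exactly 10 rows; each row shifts and turns the commanded pose from where the row before left it, along the tool's axes as they then stand; what a row does not reach is not made up. A row lasts 1/10 s, in which the tool goes at most 50 mm and 8.59 degrees, less where a joint would pass 70% of its speed; a pose out of reach is approached as far as the arm can. A call with a gripper value outside its range is refused whole. The fingers move at their own pace and stop on an object; the grip force is fixed at half the most. Time passes only in rows, so rows that do not move let the fingers close, or fill a call up. It gives the time, the measured TCP pose, the force, the opening and the grip force at its end, in the units of the state.
- ctrl.get_obs(): the state, without advancing time (a new reading comes with each control period).
- ctrl.camera(name): name is "side" or "top"; returns a dict with "frame" (400x640x3 uint8, blue, green, red), "z_map" (400x640 float32, m along the optical axis (not along the pixel's ray), 0 where there is no reading), "fx", "fy", "cx", "cy" (pixels), "xyz" and "rotation" of the camera in the world. Camera axes: x right, y down, z forward; pixel columns grow to the right and rows downward; lengths in m; the calibration is good to about 2 mm. A picture is of the moment at which its call begins.
- ctrl.hand_in(): hands the job in; it is judged then, once.
The state is a dict: "time_s": time; "q": joint angles; "dq": joint speeds; "joint_efforts": joint torques, N m; "eef_pos": TCP position; "eef_rot": TCP orientation; "wrist_force": force on the tool from outside, world axes, zero at the start; "torque": the same for the moment, N m; "opening": opening from 0.0 (shut) to 1.0 (fully open); "grasp_force": force on a finger pad.
Only numpy, scipy, OpenCV 4.12 (cv2) and the standard library are available. Lean on these libraries where they do the work, as an engineer would, in place of code of your own. Each camera call takes 0.05 s, during which the arm holds its last target. There are 200 camera calls.

TASK

Move the row of four paint bottles from the wooden storage rack into the painter's grey rack, so that the row there follows the order of its coloured pockets: each bottle upright, right down on the floor of the pocket of its own colour. Set each bottle down gently, without dropping it or tipping it over, and leave the tape roll and the lying paint tube where they are.

Things in the scene. Friction and masses are not known exactly. Their poses are not given: they have to be found in the camera images.
- bottle_yellow: loose bright yellow paint bottle, black cap: body 40 mm across to 64 mm height, cap 23 mm across, top at 85 mm; 0.08-0.17 kg. Origin: centre of underside, z up. Starts in a fixed wooden rack (four bays about 67 mm apart, any order; floor 5 mm, wall tops 33 mm above table); its y axis then lies along the row, x across it: room for fingers on its x sides, next bottle 20 mm off in y or more
- bottle_magenta: loose magenta pink paint bottle, black cap: body 40 mm across to 64 mm height, cap 23 mm across, top at 85 mm; 0.08-0.17 kg. Origin: centre of underside, z up. Starts in a fixed wooden rack (four bays about 67 mm apart, any order; floor 5 mm, wall tops 33 mm above table); its y axis then lies along the row, x across it: room for fingers on its x sides, next bottle 20 mm off in y or more
- bottle_blue: loose dark blue paint bottle, black cap: body 40 mm across to 64 mm height, cap 23 mm across, top at 85 mm; 0.08-0.17 kg. Origin: centre of underside, z up. Starts in a fixed wooden rack (four bays about 67 mm apart, any order; floor 5 mm, wall tops 33 mm above table); its y axis then lies along the row, x across it: room for fingers on its x sides, next bottle 20 mm off in y or more
- bottle_green: loose green paint bottle, black cap: body 40 mm across to 64 mm height, cap 23 mm across, top at 85 mm; 0.08-0.17 kg. Origin: centre of underside, z up. Starts in a fixed wooden rack (four bays about 67 mm apart, any order; floor 5 mm, wall tops 33 mm above table); its y axis then lies along the row, x across it: room for fingers on its x sides, next bottle 20 mm off in y or more
- pocket_yellow: fixed bright yellow square open-topped pocket, outside 66 x 66 mm, 28 mm high, inside 56 x 56 mm. Origin: centre of its underside, 10 mm above the table on a grey board; inner floor 5 mm and rim 28 mm above the origin. Four pockets stand in a row 68 mm apart, in any order; y axis along the row, x across it, z up
- pocket_magenta: fixed magenta pink square open-topped pocket, outside 66 x 66 mm, 28 mm high, inside 56 x 56 mm. Origin: centre of its underside, 10 mm above the table on a grey board; inner floor 5 mm and rim 28 mm above the origin. Four pockets stand in a row 68 mm apart, in any order; y axis along the row, x across it, z up
- pocket_blue: fixed dark blue square open-topped pocket, outside 66 x 66 mm, 28 mm high, inside 56 x 56 mm. Origin: centre of its underside, 10 mm above the table on a grey board; inner floor 5 mm and rim 28 mm above the origin. Four pockets stand in a row 68 mm apart, in any order; y axis along the row, x across it, z up
- pocket_green: fixed green square open-topped pocket, outside 66 x 66 mm, 28 mm high, inside 56 x 56 mm. Origin: centre of its underside, 10 mm above the table on a grey board; inner floor 5 mm and rim 28 mm above the origin. Four pockets stand in a row 68 mm apart, in any order; y axis along the row, x across it, z up
- tape_roll: bystander: loose beige roll of masking tape lying flat, 90 mm across, 24 mm high; origin: centre of its underside. Not to be disturbed
- paint_tube: bystander: loose lying white and grey paint tube with a black cap, about 136 mm long (along its x axis), 50 mm wide, 24 mm high; origin: near its middle, at table height. Not to be disturbed
Not all that is in view belongs to the job. What is shaped like the bottle_magenta but white is not meant.

How it is judged:
At the end, for the whole second after the job is handed in: Every bottle stands in the pocket of its own colour: within 12.5 mm of the pocket's centre, its underside within about 4 mm of the pocket's floor, upright within 0.12 rad, at rest (under 0.02 m/s) and released (horizontal distance between bottle_yellow and pocket_yellow below 0.0125 m and z of bottle_yellow in the frame of pocket_yellow between 0.002 and 0.009 m and angle between each of bottle_yellow, bottle_magenta, bottle_blue, bottle_green's own z axis and vertical below 0.12 rad and linear speed of each of bottle_yellow, bottle_magenta, bottle_blue, bottle_green below 0.02 m/s and horizontal distance between bottle_magenta and pocket_magenta below 0.0125 m and z of bottle_magenta in the frame of pocket_magenta between 0.002 and 0.009 m and horizontal distance between bottle_blue and pocket_blue below 0.0125 m and z of bottle_blue in the frame of pocket_blue between 0.002 and 0.009 m and horizontal distance between bottle_green and pocket_green below 0.0125 m and z of bottle_green in the frame of pocket_green between 0.002 and 0.009 m); the robot touches nothing.
It fails at once if a bottle is dropped, or slammed down, instead of being set down (faster than 0.7 m/s close above the rack or table) ((height (world z) of bottle_yellow below 0.035 m and linear speed of bottle_yellow above 0.7 m/s) or (height (world z) of bottle_magenta below 0.035 m and linear speed of bottle_magenta above 0.7 m/s) or (height (world z) of bottle_blue below 0.035 m and linear speed of bottle_blue above 0.7 m/s) or (height (world z) of bottle_green below 0.035 m and linear speed of bottle_green above 0.7 m/s)).
It fails at once if a bottle is tipped over (more than 50 degrees) (angle between any of bottle_yellow, bottle_magenta, bottle_blue, bottle_green's own z axis and vertical above 0.87 rad).
It fails at once if the tape roll or the paint tube is pushed out of place (more than 20 mm) (distance of any of tape_roll, paint_tube from where it was at the start of the episode above 0.02 m).
It also fails if it takes over 102 s, if anything falls off the work surface, if the arm or the gripper's body presses on something with over 40 N, if the wrist force passes 120 N, or if a joint passes its speed limit or range.

## Working session

There is one attempt and no reset: what is moved stays moved. The work goes in short steps, Python scripts to look and compute and a tool call to move; the robot and the scene stay as the last step left them, time stands still between calls to the robot, and variables do not carry over. Pictures are saved under pics/ and viewed, at most 14 in all, crops included, and the job is handed in when it is done.

Besides the shell and the picture viewer there is one more tool, called after ">>>" as name([rows], argument=value, ...), one row to a line, values as JSON. jog_arm: Moves the arm, as the interface text tells. Its arguments: {"type":"object","properties":{"series":{"type":"array"}},"required":["series"]}

```bash
mkdir -p pics; ls
cat > h.py <<'E'
import numpy as np, cv2
from bench import ctrl
from scipy.spatial.transform import Rotation as R
def cam(n):
    c=ctrl.camera(n); np.savez(f'{n}.npz',**c); return c
def rot(c):
    r=np.array(c['rotation'],float)
    return r if r.shape==(3,3) else R.from_quat(r[[1,2,3,0]]).as_matrix()
def cloud(c):
    z=c['z_map']; v,u=np.indices(z.shape)
    p=np.stack([(u-c['cx'])/c['fx']*z,(v-c['cy'])/c['fy']*z,z],-1)
    return p@rot(c).T+np.array(c['xyz'])
E
python3 - <<'E'
from h import *
for n in('top','side'):
    c=cam(n); cv2.imwrite(f'pics/{n}0.png',c['frame']); print(n,c['fx'],c['cx'],c['cy'],c['xyz'],c['rotation'])
o=ctrl.get_obs(); print(o)
E
```

```text
pics
top 401.8764040052938 319.5186030812324 199.14408757169795 [ 0.53034359 -0.00966546  0.87853069] [-0.05120674  0.70771893 -0.70376675  0.03498783]
side 473.56760960173267 316.87262613271923 197.94089992173178 [ 0.45075455 -0.91233634  0.66401613] [-0.47885255  0.87415867 -0.06803626  0.04379419]
{'time_s': 0.1, 'q': array([ 9.08749353e-01,  1.81467477e-01,  1.60791941e+00, -1.07733697e-05,
        1.35380484e+00, -2.06282683e-01]), 'dq': array([-0.00201018, -0.00112158, -0.00155728, -0.00062529, -0.00092478,
        0.00091796]), 'joint_efforts': array([ 8.06265089e-04, -4.45877945e+01, -3.52240884e+01, -3.08252402e-04,
        4.08263033e-03, -2.10525894e-05]), 'eef_pos': array([0.25274724, 0.51591105, 0.23046833]), 'eef_rot': array([-3.31555661e-04,  2.25913724e-01,  9.74146986e-01, -7.27568848e-04]), 'wrist_force': array([ 0.32210439, -0.00620651,  0.31468952]), 'torque': array([ 0.01466473, -0.03034023, -0.06539597]), 'grasp_force': 0.0, 'opening': 1.004486361252}
```

View pics/top0.png

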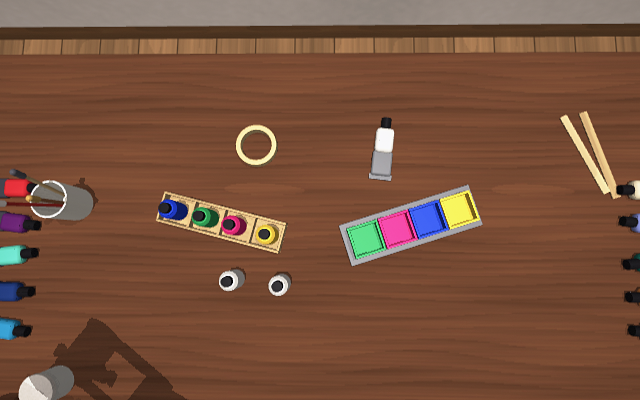

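View pics/side0.png

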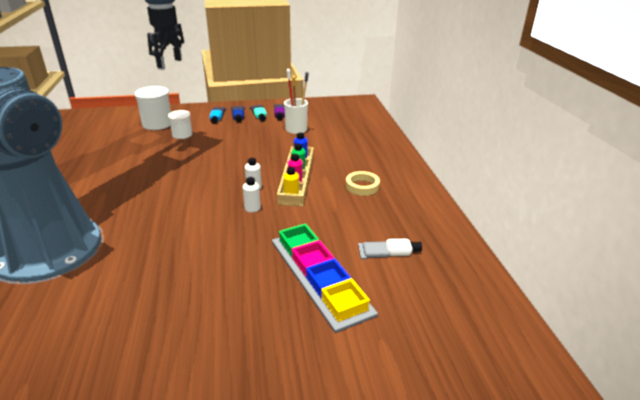

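Top view: the bottles in the wooden rack are blue (172,208), green (204,215), magenta (234,225) and yellow (267,234). The pockets are green (365,240), magenta (397,229), blue (428,219) and yellow (460,209). Two white bottles at (231,280) and (279,285) stand outside the rack and are not meant. The coloured bottles lying at the left and right edges are not in the rack either. Tape is at (256,145), tube at (383,150). The side view shows the same layout.

```bash
cat > m.py <<'E'
from h import *
np.set_printoptions(precision=4,suppress=True)
RNG={'yellow':(24,35),'magenta':(155,174),'blue':(108,128),'green':(50,85)}
t=np.load('top.npz')
crop=t['frame'][180:310,140:500]; cv2.imwrite('pics/crop0.png',cv2.resize(crop,None,fx=2.2,fy=2.2,interpolation=cv2.INTER_CUBIC))
for n in('top','side'):
    c=np.load(f'{n}.npz'); P=cloud(c); hsv=cv2.cvtColor(c['frame'],cv2.COLOR_BGR2HSV)
    h,s,v=[hsv[...,i] for i in range(3)]
    inr=(P[...,0]>.3)&(P[...,0]<.7)&(c['z_map']>0)
    for k,(a,b) in RNG.items():
        m=(h>=a)&(h<=b)&(s>110)&(v>50)&inr
        q=P[m&(P[...,1]<.02)&(P[...,2]>.030)&(P[...,2]<.05)]   # rim
        (x,y),wh,an=cv2.minAreaRect(q[:,:2].astype(np.float32))
        f=P[m&(P[...,1]<.02)&(P[...,2]<.022)&(P[...,2]>.008)]
        print(n,'pocket',k,len(q),np.array([x,y]),np.array(wh),an,'rim z',np.median(q[:,2]),'floor z',np.median(f[:,2]) if len(f) else None)
        # body: coloured pixels high, shoulder
        q=P[m&(P[...,1]>.05)&(P[...,1]<.5)&(P[...,2]>.04)]
        (x,y),r=cv2.minEnclosingCircle(q[:,:2].astype(np.float32))
        print(n,'bottle',k,len(q),np.array([x,y]),r,'zmax',np.percentile(q[:,2],95))
    # caps
    m=((v<70)&inr&(P[...,2]>.083)&(P[...,2]<.1)&(P[...,1]>.05)&(P[...,1]<.5)).astype(np.uint8)
    N,L,_,C=cv2.connectedComponentsWithStats(m)
    for i in range(1,N):
        q=P[L==i]
        if len(q)>8:
            (x,y),r=cv2.minEnclosingCircle(q[:,:2].astype(np.float32)); print(n,'cap',C[i],len(q),q.mean(0),np.array([x,y]),r)
E
python3 m.py
```

```text
top pocket yellow 258 [ 0.6134 -0.2821] [0.0655 0.066 ] 17.8287296295166 rim z 0.03815266928798339 floor z 0.01536081186979521
top bottle yellow 90 [0.5587 0.1188] 0.0182857196778059 zmax 0.08962426470868012
top pocket magenta 314 [ 0.5718 -0.153 ] [0.0654 0.0681] 17.823320388793945 rim z 0.03812103540698192 floor z 0.015267651008871619
top bottle magenta 242 [0.5764 0.1893] 0.019945647567510605 zmax 0.0806381961759392
top pocket blue 322 [ 0.5924 -0.2172] [0.0655 0.0683] 17.227645874023438 rim z 0.038046348766773264 floor z 0.015224143762550879
top bottle blue 261 [0.6087 0.319 ] 0.01982850953936577 zmax 0.07884139430441217
top pocket green 281 [ 0.5508 -0.0873] [0.0652 0.0658] 17.595176696777344 rim z 0.03801754747403685 floor z 0.015468930658879831
top bottle green 253 [0.5938 0.2498] 0.02029348351061344 zmax 0.08003726566352215
top cap [163.875  207.5938] 96 [0.6087 0.3185 0.0898] [0.6082 0.3198] 0.011154888197779655
top cap [198.0105 215.4947] 95 [0.5933 0.2494 0.0898] [0.5932 0.2498] 0.010855326429009438
top cap [228.1839 223.8621] 87 [0.5771 0.1886 0.0904] [0.5775 0.1888] 0.01
[... 992 characters left out ...]
30770111083984 rim z 0.037759059550379726 floor z 0.016375591299249204
side bottle green 106 [0.5889 0.2245] 0.03705194219946861 zmax 0.09170826984393474
side cap [299.8889 134.8889] 27 [0.6084 0.3151 0.0884] [0.6096 0.3149] 0.0099641103297472
side cap [297.5357 146.3929] 28 [0.5925 0.2438 0.088 ] [0.5931 0.2456] 0.009467906318604946
side cap [294.75   156.6786] 28 [0.5776 0.1844 0.0883] [0.5783 0.1849] 0.009932002983987331
side cap [251.7391 159.913 ] 23 [0.4657 0.188  0.0851] [0.465  0.1882] 0.009704719297587872
side cap [290.4412 170.2059] 34 [0.5581 0.1134 0.0886] [0.559 0.116] 0.009961191564798355
side cap [249.9583 179.5   ] 24 [0.4568 0.0875 0.0852] [0.4566 0.089 ] 0.00875797402113676
```

```bash
true
cat > plan.py <<'E'
from h import *
import sys
B={'blue':(.6084,.3192),'green':(.5934,.2494),'magenta':(.5772,.1887),'yellow':(.5586,.1178)}
K={'green':(.5507,-.0873),'magenta':(.5718,-.1526),'blue':(.5926,-.2173),'yellow':(.6134,-.2818)}
YB=-.243; YK=.311   # yaw of tool y
def plan(segs,start=None):
    o=ctrl.get_obs(); p=np.array(o['eef_pos']) ; r=R.from_quat(np.array(o['eef_rot'])[[1,2,3,0]])
    rows=[]
    for xy,z,yaw,n,g in segs:
        if xy is None: rows+= [[0]*6+[g]]*n; continue
        p0=p.copy(); r0=r; tgt=np.array([*xy,z])
        c,s=np.cos(yaw),np.sin(yaw)
        y=np.array([c,s,0]);zz=np.array([0,0,-1.]);rt=R.from_matrix(np.stack([np.cross(y,zz),y,zz],1))
        dv=(rt*r0.inv()).as_rotvec()
        w=np.ones(n); 
        if n>3: w[0]=w[-1]=.5
        for f in np.cumsum(w)/w.sum():
            d=np.round(r.inv().apply(p0+f*(tgt-p0)-p)*1000)
            t=np.round((r.inv()*(R.from_rotvec(f*dv)*r0)).as_rotvec(),2)
            rows.append([*map(int,d),*[float(x)+0. for x in t],g])
            p=p+r.apply(d/1000); r=r*R.from_rotvec(t)
    for i in range(0,len(rows),10):
        k=rows[i:i+10]; print(len(k),str(k).replace(' ',''))
    print('end',p.round(4),r.as_matrix()[:,1].round(3))
E
python3 -c "
from plan import *
plan([(B['blue'],.16,YB,14,85),(B['blue'],.037,YB,6,85)])"
```

```text
10 [[-16,-1,3,0.0,0.0,0.05,85],[-31,0,5,0.0,0.0,0.11,85],[-31,4,6,0.0,0.0,0.1,85],[-31,6,5,0.0,0.0,0.11,85],[-29,10,5,0.0,0.0,0.1,85],[-29,13,6,0.0,0.0,0.1,85],[-27,15,5,0.0,0.0,0.11,85],[-25,19,6,0.0,0.0,0.1,85],[-23,21,5,0.0,0.0,0.11,85],[-21,23,5,0.0,0.0,0.1,85]]
10 [[-19,25,6,0.0,0.0,0.11,85],[-15,27,5,0.0,0.0,0.1,85],[-13,29,6,0.0,0.0,0.11,85],[-5,15,2,0.0,0.0,0.05,85],[0,0,12,0.0,0.0,0.0,85],[0,0,25,0.0,0.0,0.0,85],[0,0,25,0.0,0.0,0.0,85],[0,0,24,0.0,0.0,0.0,85],[0,0,25,0.0,0.0,0.0,85],[1,0,12,0.0,0.0,0.0,85]]
end [0.6087 0.3196 0.0374] [ 0.97  -0.243 -0.001]
```

View pics/crop0.png

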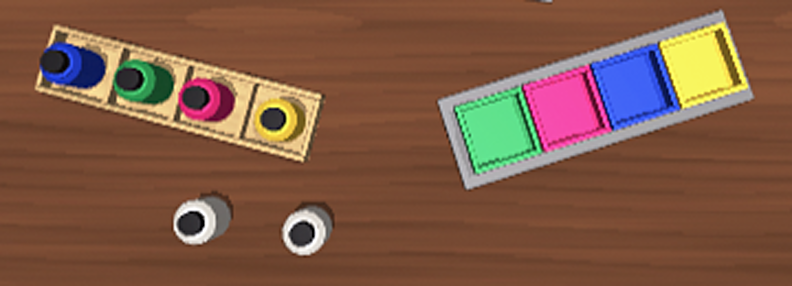

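The crop confirms the order. The rack bottles are blue (75,63), green (142,80), magenta (206,99) and yellow (280,120). The pockets are green (497,131), magenta (567,105), blue (633,85) and yellow (700,63). The white bottles at (203,220) and (306,231) stand outside the rack and are excluded.

>>> jog_arm([
  [[-16,-1,3,0,0,0.05,85],[-31,0,5,0,0,0.11,85],[-31,4,6,0,0,0.1,85],[-31,6,5,0,0,0.11,85],[-29,10,5,0,0,0.1,85],[-29,13,6,0,0,0.1,85],[-27,15,5,0,0,0.11,85],[-25,19,6,0,0,0.1,85],[-23,21,5,0,0,0.11,85],[-21,23,5,0,0,0.1,85]],
])

```text
time_s: 1.1
eef_pos: [0.5145, 0.371, 0.1795]
eef_rot: [-0.0, 0.664, 0.748, -0.0]
wrist_force: [0.0, 0.5, 0.1]
opening: 0.997
grasp_force: 0.0
```

>>> jog_arm([
  [[-19,25,6,0,0,0.11,85],[-15,27,5,0,0,0.1,85],[-13,29,6,0,0,0.11,85],[-5,15,2,0,0,0.05,85],[0,0,10,0,0,0,85],[0,0,15,0,0,0,85],[0,0,10,0,0,0,85],[0,0,0,0,0,0,85],[0,0,0,0,0,0,85],[0,0,0,0,0,0,85]],
])

```text
time_s: 2.1
eef_pos: [0.6089, 0.32, 0.127]
eef_rot: [0.0, 0.788, 0.616, 0.001]
wrist_force: [0.0, 0.3, -0.1]
opening: 0.996
grasp_force: 0.0
```

```bash
python3 -c "
from plan import *
plan([(B['blue'],.037,YB,6,85),(None,0,0,4,30)])"
```

```text
10 [[0,0,9,0.0,0.0,0.0,85],[0,0,18,0.0,0.0,0.0,85],[0,0,18,0.0,0.0,0.0,85],[-1,0,18,0.0,0.0,0.0,85],[0,0,18,0.0,0.0,0.0,85],[0,0,9,0.0,0.0,0.0,85],[0,0,0,0,0,0,30],[0,0,0,0,0,0,30],[0,0,0,0,0,0,30],[0,0,0,0,0,0,30]]
end [0.6088 0.3191 0.037 ] [ 0.97  -0.242  0.001]
```

>>> jog_arm([
  [[0,0,9,0,0,0,85],[0,0,18,0,0,0,85],[0,0,18,0,0,0,85],[-1,0,18,0,0,0,85],[0,0,18,0,0,0,85],[0,0,9,0,0,0,85],[0,0,0,0,0,0,30],[0,0,0,0,0,0,30],[0,0,0,0,0,0,30],[0,0,0,0,0,0,30]],
])

```text
time_s: 3.1
eef_pos: [0.6099, 0.3188, 0.038]
eef_rot: [0.0, 0.788, 0.615, 0.001]
wrist_force: [0.0, -0.6, -0.7]
opening: 0.451
grasp_force: 60.2
```

>>> jog_arm([
  [[0,0,0,0,0,0,30],[0,0,0,0,0,0,30],[0,0,0,0,0,0,30],[0,0,-3,0,0,0,30],[0,0,-10,0,0,0,30],[0,0,-20,0,0,0,30],[0,0,-30,0,0,0,30],[0,0,-30,0,0,0,30],[0,0,-20,0,0,0,30],[0,0,-10,0,0,0,30]],
])

```text
time_s: 4.1
eef_pos: [0.6097, 0.3187, 0.1624]
eef_rot: [0.001, 0.788, 0.615, 0.002]
wrist_force: [-0.1, -0.2, -1.6]
opening: 0.45
grasp_force: 60.3
```

```bash
python3 -c "
from plan import *
c=cam('side'); cv2.imwrite('pics/s1.png',cv2.resize(c['frame'][60:260,200:440],None,fx=2.5,fy=2.5))
plan([(K['blue'],.16,YK,17,30),(None,0,0,3,30)])"
```

```text
10 [[-16,4,0,0.0,0.0,-0.02,30],[-33,6,0,0.0,0.0,-0.03,30],[-33,5,0,0.0,0.0,-0.04,30],[-34,4,0,0.0,0.0,-0.03,30],[-33,4,1,0.0,0.0,-0.04,30],[-34,1,0,0.0,0.0,-0.03,30],[-33,1,0,0.0,0.0,-0.04,30],[-34,-1,0,0.0,0.0,-0.03,30],[-33,-1,0,0.0,0.0,-0.04,30],[-33,-3,0,0.0,0.0,-0.03,30]]
10 [[-34,-4,0,0.0,0.0,-0.03,30],[-33,-5,1,0.0,0.0,-0.04,30],[-33,-6,0,0.0,0.0,-0.03,30],[-33,-7,0,0.0,0.0,-0.04,30],[-32,-9,0,0.0,0.0,-0.03,30],[-32,-9,0,0.0,0.0,-0.04,30],[-16,-6,0,0.0,0.0,-0.02,30],[0,0,0,0,0,0,30],[0,0,0,0,0,0,30],[0,0,0,0,0,0,30]]
end [ 0.5924 -0.2174  0.1602] [0.951 0.31  0.004]
```

View pics/s1.png

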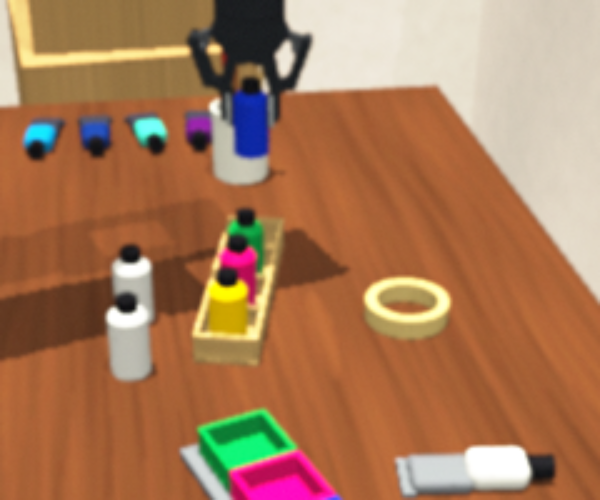

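The blue bottle hangs upright in the fingers at (250,120). The other three are still in the rack.

>>> jog_arm([
  [[-16,4,0,0,0,-0.02,30],[-33,6,0,0,0,-0.03,30],[-33,5,0,0,0,-0.04,30],[-34,4,0,0,0,-0.03,30],[-33,4,1,0,0,-0.04,30],[-34,1,0,0,0,-0.03,30],[-33,1,0,0,0,-0.04,30],[-34,-1,0,0,0,-0.03,30],[-33,-1,0,0,0,-0.04,30],[-33,-3,0,0,0,-0.03,30]],
])

```text
time_s: 5.15
eef_pos: [0.5972, -0.0007, 0.1569]
eef_rot: [-0.001, 0.676, 0.737, -0.001]
wrist_force: [1.8, -0.5, 0.1]
opening: 0.452
grasp_force: 60.3
```

>>> jog_arm([
  [[-34,-4,0,0,0,-0.03,30],[-33,-5,1,0,0,-0.04,30],[-33,-6,0,0,0,-0.03,30],[-33,-7,0,0,0,-0.04,30],[-32,-9,0,0,0,-0.03,30],[-32,-9,0,0,0,-0.04,30],[-16,-6,0,0,0,-0.02,30],[0,0,0,0,0,0,30],[0,0,0,0,0,0,30],[0,0,0,0,0,0,30]],
])

```text
time_s: 6.15
eef_pos: [0.5908, -0.2165, 0.1566]
eef_rot: [-0.001, 0.587, 0.809, 0.0]
wrist_force: [-0.3, 0.3, -1.1]
opening: 0.453
grasp_force: 60.3
```

```bash
python3 -c "
from plan import *
plan([(K['blue'],.058,YK,7,30),(None,0,0,3,30)])
c=cam('top');P=cloud(c);v=c['frame'].max(-1)
m=(v<70)&(P[...,2]>.09)&(P[...,2]<.24)&(P[...,1]<-.15)&(P[...,1]>-.28)
print(m.sum())"
```

```text
10 [[0,0,8,0.0,0.0,0.0,30],[0,0,17,0.0,0.0,0.0,30],[-1,1,16,0.0,0.0,0.0,30],[0,0,16,0.0,0.0,0.0,30],[0,0,17,0.0,0.0,0.0,30],[0,0,16,0.0,0.0,0.0,30],[0,1,9,0.0,0.0,0.0,30],[0,0,0,0,0,0,30],[0,0,0,0,0,0,30],[0,0,0,0,0,0,30]]
end [ 0.5929 -0.2167  0.0576] [ 0.951  0.31  -0.001]
237
```

>>> jog_arm([
  [[0,0,8,0,0,0,30],[0,0,17,0,0,0,30],[-1,1,16,0,0,0,30],[0,0,16,0,0,0,30],[0,0,17,0,0,0,30],[0,0,16,0,0,0,30],[0,1,7,0,0,0,30],[0,0,0,0,0,0,30],[0,0,0,0,0,0,30],[0,0,0,0,0,0,30]],
])

```text
time_s: 7.2
eef_pos: [0.594, -0.2186, 0.0613]
eef_rot: [0.001, 0.587, 0.809, 0.0]
wrist_force: [0.3, -0.2, -1.5]
opening: 0.451
grasp_force: 60.3
```

```bash
python3 -c "
from plan import *
for n in ('side',):
  c=cam(n); cv2.imwrite('pics/s2.png',cv2.resize(c['frame'][190:340,240:400],None,fx=3.7,fy=3.7))
print(ctrl.get_obs()['eef_pos'],ctrl.get_obs()['wrist_force'])"
```

```text
[ 0.59400296 -0.21859423  0.0613713 ] [-0.0265923   0.60735905 -0.13014579]
```

View pics/s2.png

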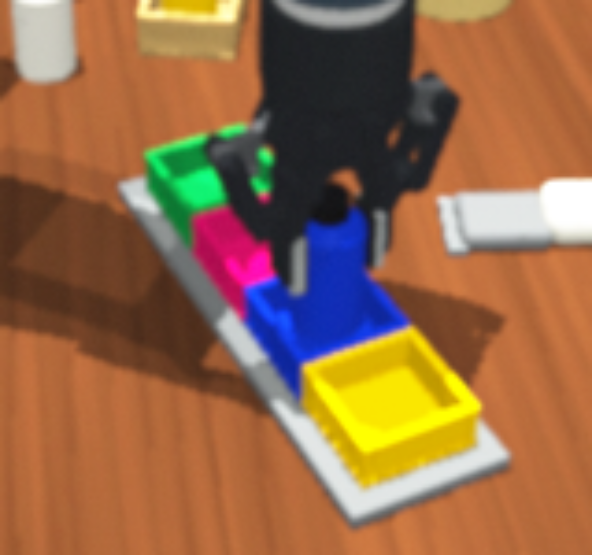

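The blue bottle is inside the blue pocket at about (335,280), and the fingers are above the rim. About 12 mm of descent remains.

>>> jog_arm([
  [[0,0,3,0,0,0,30],[0,0,3,0,0,0,30],[0,0,3,0,0,0,30],[0,0,2,0,0,0,30],[0,0,1,0,0,0,30],[0,0,0,0,0,0,30],[0,0,0,0,0,0,30],[0,0,0,0,0,0,30],[0,0,0,0,0,0,30],[0,0,0,0,0,0,30]],
])

```text
time_s: 8.25
eef_pos: [0.5933, -0.2182, 0.0483]
eef_rot: [0.0, 0.587, 0.809, 0.0]
wrist_force: [0.3, -0.1, 0.1]
opening: 0.451
grasp_force: 60.4
```

>>> jog_arm([
  [[0,0,1,0,0,0,30],[0,0,0,0,0,0,30],[0,0,0,0,0,0,50],[0,0,0,0,0,0,65],[0,0,0,0,0,0,65],[0,0,0,0,0,0,65],[0,0,-10,0,0,0,65],[0,0,-20,0,0,0,65],[0,0,-40,0,0,0,65],[0,0,-40,0,0,0,65]],
])

```text
time_s: 9.25
eef_pos: [0.5927, -0.2178, 0.1584]
eef_rot: [-0.001, 0.587, 0.809, -0.0]
wrist_force: [1.2, -0.2, 0.7]
opening: 0.761
grasp_force: 0.0
```

```bash
python3 -c "
from plan import *
plan([(B['green'],.16,YB,16,85),(B['green'],.14,YB,1,85),(None,0,0,3,85)])"
```

```text
10 [[15,5,0,0.0,0.0,0.02,85],[30,9,0,0.0,0.0,0.04,85],[30,8,0,0.0,0.0,0.03,85],[30,7,0,0.0,0.0,0.04,85],[31,6,0,0.0,0.0,0.04,85],[30,4,0,0.0,0.0,0.03,85],[31,4,-1,0.0,0.0,0.04,85],[31,2,0,0.0,0.0,0.04,85],[32,1,0,0.0,0.0,0.04,85],[31,0,0,0.0,0.0,0.03,85]]
10 [[31,-1,0,0.0,0.0,0.04,85],[31,-2,0,0.0,0.0,0.04,85],[31,-4,0,0.0,0.0,0.04,85],[31,-4,0,0.0,0.0,0.03,85],[30,-6,0,0.0,0.0,0.04,85],[16,-4,0,0.0,0.0,0.02,85],[0,0,20,0.0,0.0,0.0,85],[0,0,0,0,0,0,85],[0,0,0,0,0,0,85],[0,0,0,0,0,0,85]]
end [0.5931 0.25   0.1398] [ 0.97  -0.243 -0.001]
```

>>> jog_arm([
  [[15,5,0,0,0,0.02,85],[30,9,0,0,0,0.04,85],[30,8,0,0,0,0.03,85],[30,7,0,0,0,0.04,85],[31,6,0,0,0,0.04,85],[30,4,0,0,0,0.03,85],[31,4,-1,0,0,0.04,85],[31,2,0,0,0,0.04,85],[32,1,0,0,0,0.04,85],[31,0,0,0,0,0.03,85]],
])

```text
time_s: 10.25
eef_pos: [0.5936, 0.0793, 0.1592]
eef_rot: [0.0, 0.72, 0.694, 0.0]
wrist_force: [-0.8, 0.4, -0.2]
opening: 0.995
grasp_force: 0.0
```

>>> jog_arm([
  [[31,-1,0,0,0,0.04,85],[31,-2,0,0,0,0.04,85],[31,-4,0,0,0,0.04,85],[31,-4,0,0,0,0.03,85],[30,-6,0,0,0,0.04,85],[16,-4,0,0,0,0.02,85],[0,0,20,0,0,0,85],[0,0,0,0,0,0,85],[0,0,0,0,0,0,85],[0,0,0,0,0,0,85]],
])

```text
time_s: 11.25
eef_pos: [0.5942, 0.2493, 0.1394]
eef_rot: [0.0, 0.788, 0.615, 0.001]
wrist_force: [-0.3, 0.4, 0.3]
opening: 0.997
grasp_force: 0.0
```

```bash
python3 -c "
from plan import *
c=cam('top'); P=cloud(c);v=c['frame'].max(-1)
m=(v<75)&(P[...,2]>.085)&(P[...,2]<.11)&(abs(P[...,0]-K['blue'][0])<.05)&(abs(P[...,1]-K['blue'][1])<.05)
print(m.sum(),P[m].mean(0))
cv2.imwrite('pics/t3.png',cv2.resize(c['frame'][170:290,140:500],None,fx=2.2,fy=2.2))
plan([(B['green'],.038,YB,7,85),(None,0,0,3,30)])"
```

```text
102 [ 0.5919748  -0.21531601  0.09970914]
10 [[0,0,8,0.0,0.0,0.0,85],[0,0,17,0.0,0.0,0.0,85],[0,0,17,0.0,0.0,0.0,85],[0,-1,17,0.0,0.0,0.0,85],[0,0,17,0.0,0.0,0.0,85],[0,0,17,0.0,0.0,0.0,85],[0,0,8,0.0,0.0,0.0,85],[0,0,0,0,0,0,30],[0,0,0,0,0,0,30],[0,0,0,0,0,0,30]]
end [0.5935 0.2495 0.0385] [ 0.97  -0.243  0.001]
```

View pics/t3.png

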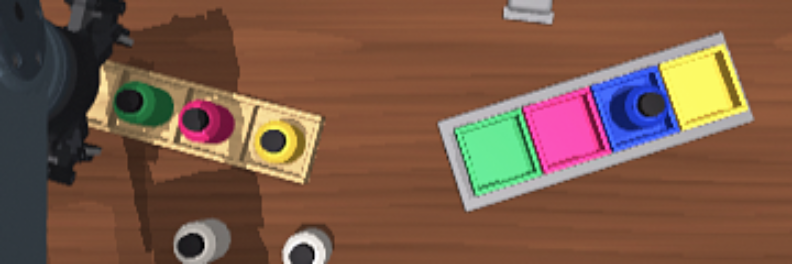

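Blue stands upright in its pocket, cap at (652,104): its top is at 0.0997 m (expected 0.100) and it is about 2 mm off centre. The green bottle at (142,103) is next.

>>> jog_arm([
  [[0,0,8,0,0,0,85],[0,0,17,0,0,0,85],[0,0,17,0,0,0,85],[0,-1,17,0,0,0,85],[0,0,17,0,0,0,85],[0,0,17,0,0,0,85],[0,0,8,0,0,0,85],[0,0,0,0,0,0,30],[0,0,0,0,0,0,30],[0,0,0,0,0,0,30]],
])

```text
time_s: 12.3
eef_pos: [0.5936, 0.2501, 0.0384]
eef_rot: [0.0, 0.788, 0.615, 0.001]
wrist_force: [0.3, -0.2, 0.9]
opening: 0.508
grasp_force: 0.0
```

>>> jog_arm([
  [[0,0,0,0,0,0,30],[0,0,0,0,0,0,30],[0,0,0,0,0,0,30],[0,0,0,0,0,0,30],[0,0,-5,0,0,0,30],[0,0,-15,0,0,0,30],[0,0,-25,0,0,0,30],[0,0,-35,0,0,0,30],[0,0,-30,0,0,0,30],[0,0,-10,0,0,0,30]],
])

```text
time_s: 13.3
eef_pos: [0.5947, 0.2504, 0.1621]
eef_rot: [0.001, 0.788, 0.615, 0.003]
wrist_force: [1.5, 0.4, -0.8]
opening: 0.45
grasp_force: 60.4
```

```bash
python3 -c "
from plan import *
plan([(K['green'],.16,YK,12,30),(K['green'],.06,YK,8,30)])"
```

```text
10 [[-15,2,0,0.0,0.0,-0.03,30],[-31,2,0,0.0,0.0,-0.05,30],[-31,1,0,0.0,0.0,-0.05,30],[-31,0,0,0.0,0.0,-0.05,30],[-31,-2,1,0.0,0.0,-0.05,30],[-31,-4,0,0.0,0.0,-0.05,30],[-30,-5,0,0.0,0.0,-0.05,30],[-31,-6,0,0.0,0.0,-0.05,30],[-30,-8,0,0.01,0.0,-0.05,30],[-29,-10,0,0.0,0.0,-0.05,30]]
10 [[-29,-11,0,0.0,0.0,-0.05,30],[-14,-6,1,0.0,0.0,-0.03,30],[0,0,7,0.0,0.0,0.0,30],[0,0,14,0.0,0.0,0.0,30],[0,0,15,0.0,0.0,0.0,30],[0,0,14,0.0,0.0,0.0,30],[0,0,14,0.0,0.0,0.0,30],[0,0,14,0.0,0.0,0.0,30],[0,0,14,0.0,0.0,0.0,30],[0,0,8,0.0,0.0,0.0,30]]
end [ 0.5504 -0.0872  0.0596] [ 0.951  0.31  -0.003]
```

>>> jog_arm([
  [[-15,2,0,0,0,-0.03,30],[-31,2,0,0,0,-0.05,30],[-31,1,0,0,0,-0.05,30],[-31,0,0,0,0,-0.05,30],[-31,-2,1,0,0,-0.05,30],[-31,-4,0,0,0,-0.05,30],[-30,-5,0,0,0,-0.05,30],[-31,-6,0,0,0,-0.05,30],[-30,-8,0,0,0,-0.05,30],[-29,-10,0,0,0,-0.05,30]],
])

```text
time_s: 14.3
eef_pos: [0.5535, -0.0429, 0.1555]
eef_rot: [-0.001, 0.619, 0.786, -0.0]
wrist_force: [0.2, 0.2, -1.4]
opening: 0.449
grasp_force: 60.4
```

>>> jog_arm([
  [[-29,-11,0,0,0,-0.05,30],[-14,-6,1,0,0,-0.03,30],[0,0,5,0,0,0,30],[0,0,15,0,0,0,30],[0,0,15,0,0,0,30],[0,0,15,0,0,0,30],[0,0,15,0,0,0,30],[0,0,10,0,0,0,30],[0,0,0,0,0,0,30],[0,0,0,0,0,0,30]],
])

```text
time_s: 15.3
eef_pos: [0.5488, -0.0876, 0.0801]
eef_rot: [-0.0, 0.587, 0.809, -0.0]
wrist_force: [-0.2, 0.2, -1.4]
opening: 0.454
grasp_force: 60.4
```

```bash
python3 -c "
from plan import *
plan([(K['green'],.055,YK,4,30),(K['green'],.048,YK,3,30),(None,0,0,3,30)])"
```

```text
10 [[0,0,4,0.0,0.0,0.0,30],[0,1,9,0.0,0.0,0.0,30],[0,1,8,0.0,0.0,0.0,30],[0,0,4,0.0,0.0,0.0,30],[0,0,2,0.0,0.0,0.0,30],[0,0,3,0.0,0.0,0.0,30],[0,0,2,0.0,0.0,0.0,30],[0,0,0,0,0,0,30],[0,0,0,0,0,0,30],[0,0,0,0,0,0,30]]
end [ 0.5507 -0.087   0.0481] [ 0.951  0.31  -0.   ]
```

>>> jog_arm([
  [[0,0,4,0,0,0,30],[0,1,9,0,0,0,30],[0,1,8,0,0,0,30],[0,0,4,0,0,0,30],[0,0,2,0,0,0,30],[0,0,3,0,0,0,30],[0,0,2,0,0,0,30],[0,0,0,0,0,0,30],[0,0,0,0,0,0,30],[0,0,0,0,0,0,30]],
])

```text
time_s: 16.3
eef_pos: [0.5509, -0.0873, 0.0487]
eef_rot: [0.0, 0.587, 0.809, 0.0]
wrist_force: [-2.3, 0.4, 3.0]
opening: 0.449
grasp_force: 60.8
```

Contact is felt at the floor, so I release.

>>> jog_arm([
  [[0,0,0,0,0,0,45],[0,0,0,0,0,0,55],[0,0,0,0,0,0,65],[0,0,0,0,0,0,65],[0,0,0,0,0,0,65],[0,0,-5,0,0,0,65],[0,0,-15,0,0,0,65],[0,0,-30,0,0,0,65],[0,0,-40,0,0,0,65],[0,0,-20,0,0,0,65]],
])

```text
time_s: 17.3
eef_pos: [0.5525, -0.0877, 0.1632]
eef_rot: [0.003, 0.587, 0.809, 0.001]
wrist_force: [1.5, 0.1, -0.2]
opening: 0.759
grasp_force: 0.0
```

```bash
cat > chk.py <<'E'
from plan import *
def cap(k):
    c=cam('top'); P=cloud(c);v=c['frame'].max(-1)
    m=(v<75)&(P[...,2]>.085)&(P[...,2]<.11)&(np.hypot(P[...,0]-K[k][0],P[...,1]-K[k][1])<.035)
    print(k,m.sum(),P[m].mean(0)-[*K[k],.1])
E
python3 -c "
from chk import *
plan([(B['magenta'],.16,YB,11,85),(B['magenta'],.10,YB,5,85),(None,0,0,4,85)])"
```

```text
10 [[13,5,0,0.0,0.0,0.03,85],[26,11,0,0.0,0.0,0.05,85],[26,8,1,0.0,0.0,0.06,85],[27,8,0,0.0,0.0,0.06,85],[27,5,0,0.0,0.0,0.05,85],[27,5,1,0.0,0.0,0.06,85],[28,2,0,0.0,0.0,0.05,85],[28,1,0,0.0,0.0,0.06,85],[27,0,0,0.0,0.0,0.05,85],[28,-2,1,0.01,0.0,0.06,85]]
10 [[14,-2,0,0.0,0.0,0.03,85],[0,0,7,0.0,0.0,0.0,85],[0,0,15,0.0,0.0,0.0,85],[0,0,15,0.0,0.0,0.0,85],[0,1,15,0.0,0.0,0.0,85],[0,0,8,0.0,0.0,0.0,85],[0,0,0,0,0,0,85],[0,0,0,0,0,0,85],[0,0,0,0,0,0,85],[0,0,0,0,0,0,85]]
end [0.5775 0.1886 0.0998] [ 0.97  -0.242 -0.004]
```

>>> jog_arm([
  [[13,5,0,0,0,0.03,85],[26,11,0,0,0,0.05,85],[26,8,1,0,0,0.06,85],[27,8,0,0,0,0.06,85],[27,5,0,0,0,0.05,85],[27,5,1,0,0,0.06,85],[28,2,0,0,0,0.05,85],[28,1,0,0,0,0.06,85],[27,0,0,0,0,0.05,85],[28,-2,1,0,0,0.06,85]],
])

```text
time_s: 18.3
eef_pos: [0.5744, 0.1766, 0.1571]
eef_rot: [0.001, 0.78, 0.626, 0.001]
wrist_force: [-0.1, -0.5, -0.1]
opening: 0.996
grasp_force: 0.0
```

>>> jog_arm([
  [[14,-2,0,0,0,0.03,85],[0,0,7,0,0,0,85],[0,0,15,0,0,0,85],[0,0,15,0,0,0,85],[0,1,15,0,0,0,85],[0,0,8,0,0,0,85],[0,0,0,0,0,0,85],[0,0,0,0,0,0,85],[0,0,0,0,0,0,85],[0,0,0,0,0,0,85]],
])

```text
time_s: 19.3
eef_pos: [0.5765, 0.1893, 0.0961]
eef_rot: [0.0, 0.788, 0.615, 0.001]
wrist_force: [-0.1, -0.0, 0.7]
opening: 0.991
grasp_force: 0.0
```

```bash
python3 -c "
from chk import *
cap('green');cap('blue')
plan([(B['magenta'],.038,YB,5,85),(None,0,0,5,30)])"
```

```text
green 95 [-0.00069826  0.0019171  -0.00023044]
blue 102 [-0.00059836  0.00191958 -0.00038917]
10 [[0,0,7,0.0,0.0,0.0,85],[0,0,15,0.0,0.0,0.0,85],[0,1,14,0.0,0.0,0.0,85],[0,0,15,0.0,0.0,0.0,85],[0,0,7,0.0,0.0,0.0,85],[0,0,0,0,0,0,30],[0,0,0,0,0,0,30],[0,0,0,0,0,0,30],[0,0,0,0,0,0,30],[0,0,0,0,0,0,30]]
end [0.5774 0.1891 0.0379] [ 0.97  -0.242  0.001]
```

Green and blue are both seated, within 2 mm of centre. Magenta is next.

>>> jog_arm([
  [[0,0,7,0,0,0,85],[0,0,15,0,0,0,85],[0,1,14,0,0,0,85],[0,0,15,0,0,0,85],[0,0,7,0,0,0,85],[0,0,0,0,0,0,30],[0,0,0,0,0,0,30],[0,0,0,0,0,0,30],[0,0,0,0,0,0,30],[0,0,0,0,0,0,30]],
])

```text
time_s: 20.4
eef_pos: [0.5778, 0.1892, 0.0384]
eef_rot: [0.001, 0.788, 0.615, 0.001]
wrist_force: [-0.6, -0.7, 2.0]
opening: 0.454
grasp_force: 60.5
```

>>> jog_arm([
  [[0,0,0,0,0,0,30],[0,0,0,0,0,0,30],[0,0,0,0,0,0,30],[0,0,-5,0,0,0,30],[0,0,-15,0,0,0,30],[0,0,-25,0,0,0,30],[0,0,-35,0,0,0,30],[0,0,-35,0,0,0,30],[0,0,-15,0,0,0,30],[0,0,0,0,0,0,30]],
])

```text
time_s: 21.4
eef_pos: [0.5786, 0.1893, 0.1705]
eef_rot: [0.001, 0.788, 0.615, 0.002]
wrist_force: [-0.4, -0.7, -1.2]
opening: 0.45
grasp_force: 60.4
```

```bash
python3 -c "
from plan import *
plan([(K['magenta'],.167,YK,12,30),(K['magenta'],.082,YK,6,30),(None,0,0,2,30)])"
```

```text
10 [[-15,3,0,0.0,0.0,-0.03,30],[-31,6,0,0.0,0.0,-0.05,30],[-30,5,1,0.0,0.0,-0.05,30],[-31,3,0,0.0,0.0,-0.05,30],[-31,1,0,0.0,0.0,-0.05,30],[-32,0,1,0.0,0.0,-0.05,30],[-31,-2,0,0.0,0.0,-0.05,30],[-31,-3,0,0.0,0.0,-0.05,30],[-30,-5,0,0.0,0.0,-0.05,30],[-31,-6,1,0.0,0.0,-0.05,30]]
10 [[-30,-8,0,0.01,0.0,-0.05,30],[-15,-4,0,0.0,0.0,-0.03,30],[0,0,9,0.0,0.0,0.0,30],[0,0,17,0.0,0.0,0.0,30],[0,0,17,0.0,0.0,0.0,30],[0,0,17,0.0,0.0,0.0,30],[0,0,17,0.0,0.0,0.0,30],[0,0,8,0.0,0.0,0.0,30],[0,0,0,0,0,0,30],[0,0,0,0,0,0,30]]
end [ 0.5719 -0.153   0.0822] [ 0.951  0.31  -0.004]
```

>>> jog_arm([
  [[-15,3,0,0,0,-0.03,30],[-31,6,0,0,0,-0.05,30],[-30,5,1,0,0,-0.05,30],[-31,3,0,0,0,-0.05,30],[-31,1,0,0,0,-0.05,30],[-32,0,1,0,0,-0.05,30],[-31,-2,0,0,0,-0.05,30],[-31,-3,0,0,0,-0.05,30],[-30,-5,0,0,0,-0.05,30],[-31,-6,1,0,0,-0.05,30]],
])

```text
time_s: 22.4
eef_pos: [0.5694, -0.1072, 0.1618]
eef_rot: [-0.002, 0.619, 0.786, -0.001]
wrist_force: [0.4, -0.3, -0.8]
opening: 0.45
grasp_force: 60.4
```

>>> jog_arm([
  [[-30,-8,0,0,0,-0.05,30],[-15,-4,0,0,0,-0.03,30],[0,0,5,0,0,0,30],[0,0,17,0,0,0,30],[0,0,17,0,0,0,30],[0,0,17,0,0,0,30],[0,0,17,0,0,0,30],[0,0,8,0,0,0,30],[0,0,0,0,0,0,30],[0,0,0,0,0,0,30]],
])

```text
time_s: 23.4
eef_pos: [0.5705, -0.1526, 0.0831]
eef_rot: [-0.0, 0.587, 0.809, 0.0]
wrist_force: [-0.2, -0.7, -0.3]
opening: 0.451
grasp_force: 60.4
```

```bash
python3 -c "
from plan import *
plan([(K['magenta'],.055,YK,4,30),(K['magenta'],.048,YK,3,30),(None,0,0,3,30)])"
```

```text
10 [[0,0,5,0.0,0.0,0.0,30],[0,1,9,0.0,0.0,0.0,30],[0,0,9,0.0,0.0,0.0,30],[0,0,5,0.0,0.0,0.0,30],[0,0,2,0.0,0.0,0.0,30],[0,0,3,0.0,0.0,0.0,30],[0,0,2,0.0,0.0,0.0,30],[0,0,0,0,0,0,30],[0,0,0,0,0,0,30],[0,0,0,0,0,0,30]]
end [ 0.5714 -0.1523  0.0481] [ 0.951  0.31  -0.   ]
```

>>> jog_arm([
  [[0,0,5,0,0,0,30],[0,1,9,0,0,0,30],[0,0,9,0,0,0,30],[0,0,5,0,0,0,30],[0,0,2,0,0,0,30],[0,0,3,0,0,0,30],[0,0,2,0,0,0,30],[0,0,0,0,0,0,30],[0,0,0,0,0,0,30],[0,0,0,0,0,0,30]],
])

```text
time_s: 24.4
eef_pos: [0.5716, -0.1529, 0.0484]
eef_rot: [0.0, 0.587, 0.809, 0.0]
wrist_force: [0.1, 0.1, 0.1]
opening: 0.453
grasp_force: 60.4
```

>>> jog_arm([
  [[0,0,1,0,0,0,30],[0,0,0,0,0,0,45],[0,0,0,0,0,0,55],[0,0,0,0,0,0,65],[0,0,0,0,0,0,65],[0,0,-5,0,0,0,65],[0,0,-15,0,0,0,65],[0,0,-30,0,0,0,65],[0,0,-40,0,0,0,65],[0,0,-20,0,0,0,65]],
])

```text
time_s: 25.4
eef_pos: [0.5733, -0.1536, 0.1624]
eef_rot: [0.003, 0.587, 0.809, 0.0]
wrist_force: [0.4, -0.1, -0.6]
opening: 0.758
grasp_force: 0.0
```

```bash
python3 -c "
from chk import *
plan([(B['yellow'],.16,YB,11,85),(B['yellow'],.10,YB,5,85),(None,0,0,4,85)])"
```

```text
10 [[13,4,0,0.0,0.0,0.03,85],[27,6,0,0.0,0.0,0.05,85],[26,5,0,0.0,0.0,0.06,85],[27,3,1,0.0,0.0,0.06,85],[27,2,0,0.0,0.0,0.05,85],[28,0,0,0.0,0.0,0.06,85],[27,-1,0,0.0,0.0,0.05,85],[27,-3,0,0.0,0.0,0.06,85],[27,-4,0,0.0,0.0,0.05,85],[26,-6,0,0.01,0.0,0.06,85]]
10 [[13,-4,1,0.0,0.0,0.03,85],[0,0,7,0.0,0.0,0.0,85],[0,0,15,0.0,0.0,0.0,85],[0,0,15,0.0,0.0,0.0,85],[0,1,15,0.0,0.0,0.0,85],[0,0,8,0.0,0.0,0.0,85],[0,0,0,0,0,0,85],[0,0,0,0,0,0,85],[0,0,0,0,0,0,85],[0,0,0,0,0,0,85]]
end [0.5589 0.1174 0.0996] [ 0.97  -0.242 -0.004]
```

>>> jog_arm([
  [[13,4,0,0,0,0.03,85],[27,6,0,0,0,0.05,85],[26,5,0,0,0,0.06,85],[27,3,1,0,0,0.06,85],[27,2,0,0,0,0.05,85],[28,0,0,0,0,0.06,85],[27,-1,0,0,0,0.05,85],[27,-3,0,0,0,0.06,85],[27,-4,0,0,0,0.05,85],[26,-6,0,0,0,0.06,85]],
])

```text
time_s: 26.4
eef_pos: [0.5579, 0.1061, 0.1579]
eef_rot: [0.001, 0.78, 0.626, 0.001]
wrist_force: [0.6, 0.1, 0.9]
opening: 0.995
grasp_force: 0.0
```

>>> jog_arm([
  [[13,-4,1,0,0,0.03,85],[0,0,7,0,0,0,85],[0,0,15,0,0,0,85],[0,0,15,0,0,0,85],[0,1,15,0,0,0,85],[0,0,8,0,0,0,85],[0,0,0,0,0,0,85],[0,0,0,0,0,0,85],[0,0,0,0,0,0,85],[0,0,0,0,0,0,85]],
])

```text
time_s: 27.4
eef_pos: [0.558, 0.1182, 0.0961]
eef_rot: [0.0, 0.788, 0.615, 0.001]
wrist_force: [-0.1, 0.7, 0.2]
opening: 0.997
grasp_force: 0.0
```

```bash
python3 -c "
from chk import *
cap('magenta')
plan([(B['yellow'],.038,YB,5,85),(None,0,0,5,30)])"
```

```text
magenta 97 [-0.0012278   0.00152044  0.00014663]
10 [[0,0,7,0.0,0.0,0.0,85],[0,0,15,0.0,0.0,0.0,85],[0,0,14,0.0,0.0,0.0,85],[0,1,15,0.0,0.0,0.0,85],[0,0,7,0.0,0.0,0.0,85],[0,0,0,0,0,0,30],[0,0,0,0,0,0,30],[0,0,0,0,0,0,30],[0,0,0,0,0,0,30],[0,0,0,0,0,0,30]]
end [0.559  0.1181 0.038 ] [ 0.97  -0.242  0.001]
```

Magenta is seated. Yellow is the last one.

>>> jog_arm([
  [[0,0,7,0,0,0,85],[0,0,15,0,0,0,85],[0,1,14,0,0,0,85],[0,0,15,0,0,0,85],[0,0,7,0,0,0,85],[0,0,0,0,0,0,30],[0,0,0,0,0,0,30],[0,0,0,0,0,0,30],[0,0,0,0,0,0,30],[0,0,0,0,0,0,30]],
])

```text
time_s: 28.45
eef_pos: [0.5593, 0.118, 0.0383]
eef_rot: [0.001, 0.788, 0.615, 0.001]
wrist_force: [-0.3, 0.5, 2.9]
opening: 0.453
grasp_force: 60.5
```

>>> jog_arm([
  [[0,0,0,0,0,0,30],[0,0,0,0,0,0,30],[0,0,0,0,0,0,30],[0,0,-5,0,0,0,30],[0,0,-15,0,0,0,30],[0,0,-25,0,0,0,30],[0,0,-35,0,0,0,30],[0,0,-35,0,0,0,30],[0,0,-15,0,0,0,30],[0,0,0,0,0,0,30]],
])

```text
time_s: 29.45
eef_pos: [0.5601, 0.118, 0.1703]
eef_rot: [0.002, 0.788, 0.615, 0.002]
wrist_force: [0.7, 0.5, -0.5]
opening: 0.451
grasp_force: 60.4
```

```bash
python3 -c "
from plan import *
plan([(K['yellow'],.167,YK,13,30),(K['yellow'],.082,YK,6,30),(None,0,0,1,30)])"
```

```text
10 [[-16,6,0,0.0,0.0,-0.02,30],[-31,12,0,0.0,0.0,-0.05,30],[-32,10,1,0.0,0.0,-0.05,30],[-33,9,0,0.0,0.0,-0.04,30],[-32,7,0,0.0,0.0,-0.05,30],[-34,6,1,0.0,0.0,-0.04,30],[-33,4,0,0.0,0.0,-0.05,30],[-33,2,0,0.0,0.0,-0.05,30],[-34,1,1,0.0,0.0,-0.04,30],[-34,0,0,0.0,0.0,-0.05,30]]
10 [[-33,-2,0,0.0,0.0,-0.05,30],[-34,-4,0,0.01,0.0,-0.04,30],[-16,-2,1,0.0,0.0,-0.03,30],[0,0,8,0.0,0.0,0.0,30],[0,0,17,0.0,0.0,0.0,30],[0,0,17,0.0,0.0,0.0,30],[0,0,17,0.0,0.0,0.0,30],[0,0,17,0.0,0.0,0.0,30],[0,0,9,0.0,0.0,0.0,30],[0,0,0,0,0,0,30]]
end [ 0.6135 -0.2816  0.0816] [ 0.951  0.31  -0.005]
```

>>> jog_arm([
  [[-16,6,0,0,0,-0.02,30],[-31,12,0,0,0,-0.05,30],[-32,10,1,0,0,-0.05,30],[-33,9,0,0,0,-0.04,30],[-32,7,0,0,0,-0.05,30],[-34,6,1,0,0,-0.04,30],[-33,4,0,0,0,-0.05,30],[-33,2,0,0,0,-0.05,30],[-34,1,1,0,0,-0.04,30],[-34,0,0,0,0,-0.05,30]],
])

```text
time_s: 30.45
eef_pos: [0.5993, -0.1995, 0.1613]
eef_rot: [-0.002, 0.634, 0.773, -0.0]
wrist_force: [0.6, -0.4, -0.6]
opening: 0.449
grasp_force: 60.4
```

>>> jog_arm([
  [[-33,-2,0,0,0,-0.05,30],[-34,-4,0,0,0,-0.04,30],[-16,-2,1,0,0,-0.03,30],[0,0,5,0,0,0,30],[0,0,17,0,0,0,30],[0,0,17,0,0,0,30],[0,0,17,0,0,0,30],[0,0,17,0,0,0,30],[0,0,8,0,0,0,30],[0,0,0,0,0,0,30]],
])

```text
time_s: 31.45
eef_pos: [0.6111, -0.2804, 0.08]
eef_rot: [-0.002, 0.587, 0.809, -0.0]
wrist_force: [-0.1, -0.3, -1.3]
opening: 0.452
grasp_force: 60.4
```

```bash
python3 -c "
from plan import *
plan([(K['yellow'],.055,YK,4,30),(K['yellow'],.048,YK,3,30),(None,0,0,3,30)])"
```

```text
10 [[0,0,4,0.0,0.0,0.0,30],[-1,1,8,0.0,0.0,0.0,30],[-1,1,9,0.0,0.0,0.0,30],[0,0,4,0.0,0.0,0.0,30],[0,0,2,0.0,0.0,0.0,30],[0,0,3,0.0,0.0,0.0,30],[0,0,2,0.0,0.0,0.0,30],[0,0,0,0,0,0,30],[0,0,0,0,0,0,30],[0,0,0,0,0,0,30]]
end [ 0.6135 -0.2816  0.048 ] [ 0.951  0.31  -0.002]
```

>>> jog_arm([
  [[0,0,4,0,0,0,30],[-1,1,8,0,0,0,30],[0,0,9,0,0,0,30],[0,0,4,0,0,0,30],[0,0,2,0,0,0,30],[0,0,3,0,0,0,30],[0,0,2,0,0,0,30],[0,0,0,0,0,0,30],[0,0,0,0,0,0,30],[0,0,0,0,0,0,30]],
])

```text
time_s: 32.45
eef_pos: [0.6135, -0.2822, 0.0506]
eef_rot: [0.0, 0.587, 0.809, 0.0]
wrist_force: [0.4, 0.1, -1.8]
opening: 0.449
grasp_force: 60.4
```

Yellow is 2–3 mm above the floor and not yet in contact.

>>> jog_arm([
  [[0,0,1,0,0,0,30],[0,0,1,0,0,0,30],[0,0,1,0,0,0,30],[0,0,0,0,0,0,30],[0,0,0,0,0,0,30],[0,0,0,0,0,0,30],[0,0,0,0,0,0,30],[0,0,0,0,0,0,30],[0,0,0,0,0,0,30],[0,0,0,0,0,0,30]],
])

```text
time_s: 33.45
eef_pos: [0.6135, -0.2823, 0.0483]
eef_rot: [0.0, 0.587, 0.809, -0.0]
wrist_force: [-1.6, 0.9, 5.7]
opening: 0.452
grasp_force: 61.0
```

Contact is 5.7 N. I release, rise, and swing back towards the base so the camera has a clear view.

>>> jog_arm([
  [[0,0,0,0,0,0,45],[0,0,0,0,0,0,55],[0,0,0,0,0,0,65],[0,0,0,0,0,0,65],[0,0,0,0,0,0,65],[0,0,-5,0,0,0,65],[0,0,-15,0,0,0,65],[0,0,-30,0,0,0,65],[0,0,-40,0,0,0,65],[0,0,-40,0,0,0,65]],
])

```text
time_s: 34.45
eef_pos: [0.6132, -0.282, 0.1797]
eef_rot: [0.0, 0.587, 0.809, 0.0]
wrist_force: [0.4, 0.1, -0.0]
opening: 0.759
grasp_force: 0.0
```

>>> jog_arm([
  [[0,-10,-20,0,0,0,65],[0,-25,-10,0,0,0,65],[0,-30,0,0,0,0,65],[0,-30,0,0,0,0,65],[0,-30,0,0,0,0,65],[0,-30,0,0,0,0,65],[0,-20,0,0,0,0,65],[0,-10,0,0,0,0,65],[0,0,0,0,0,0,65],[0,0,0,0,0,0,65]],
])

```text
time_s: 35.45
eef_pos: [0.4381, -0.3395, 0.208]
eef_rot: [0.001, 0.587, 0.809, 0.0]
wrist_force: [0.1, 1.1, -0.8]
opening: 0.765
grasp_force: 0.0
```

```bash
python3 -c "
from chk import *
for k in K: cap(k)
c=cam('side'); cv2.imwrite('pics/end.png',cv2.resize(c['frame'][100:340,200:480],None,fx=2.4,fy=2.4))"
```

```text
green 95 [-7.06428210e-04  1.94080333e-03  3.26856167e-05]
magenta 97 [-1.21440009e-03  1.47614027e-03 -9.26115185e-05]
blue 103 [-0.00050929  0.00195613 -0.00055379]
yellow 109 [-0.00149162  0.00274677 -0.00071174]
```

View pics/end.png

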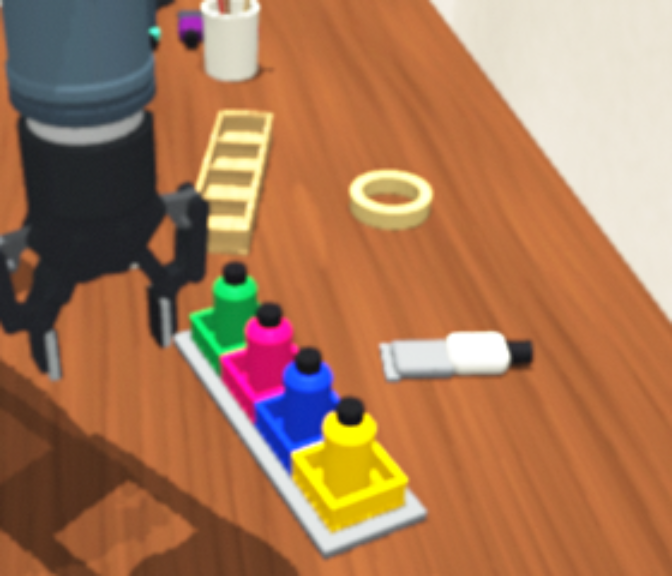

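All four bottles stand upright in their own pockets: green (235,300), magenta (268,345), blue (308,390) and yellow (349,440). The tape at (390,200) and the tube at (455,355) are where they were, and the gripper is clear.

```bash
python3 -c "
from bench import ctrl
print(ctrl.hand_in())"
```

```text
the job is handed in; nothing more can be done
None
```

The job is handed in: all four bottles stand upright and released on the floor of their own colour's pocket, each measured within about 3 mm of centre, and in the last picture the tape roll and paint tube look unmoved; the hand-in call gave no verdict.

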